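Set the hold-down on the sushi slicing guide

ROBOT

A 6-joint arm with a two-finger parallel gripper is mounted at the origin on the work surface. World frame = base frame: x ahead of the robot, y to its left, z up, the work surface at z = 0. Lengths are in m, angles in rad, forces in N, time in s.
With the tool pointing down it reaches from about 0.35 to 0.775 m from the base axis. Payload 7.3 kg.
Tool frame: the origin (TCP) lies at the very end of the fingers, on their centre line; the grasp point (between the pads) lies 19 mm behind it; z points along the fingers, y is the direction in which the jaws open and shut (so a half turn about z gives the same grasp; the last joint's range is limited). The gripper opens to 92 mm and grips with 3 to 60 N. Pads are 19 mm wide; open, the fingers measure 130 mm over their backs; the gripper's body (75 mm by 190 mm) begins 47 mm behind the grasp point.
Start: joints at [1.132, 0.342, 1.524, -0, 1.275, -0.146], TCP at [0.152, 0.503, 0.227] pointing down, gripper open.
Joint ranges: [-2.53, 2.53], [-0.77, 2.02], [0.04, 2.7], [-1, 4.14], [0.28, 2.66], [-3.11, 3.11]. Speed limits (rad/s): [2.57, 2.57, 3.14, 3.14, 3.14, 3.14].

INTERFACE

Orientations are given as [roll, pitch, yaw] about the fixed x, y, z axes, in that order (R = Rz(yaw) Ry(pitch) Rx(roll)).
In Python, from cell import observe, read_camera, camera_info, hand_in gives the robot as it stands.
- The arm moves only by the tool jog_arm, never from a script. Its argument "rows" is one flat list of numbers, 5 for each row, row after row: the finger opening in mm, from 0 to 91.8, then the shift along the tool's x, y, z in mm, then the turn about the tool's z in degrees. In form: [gripper, tx, ty, tz, roll, gripper, tx, ty, tz, roll, ...]. A call has 1 to 20 rows; each row shifts and turns the commanded pose from where the row before left it, along the tool's axes as they then stand; what a row does not reach is not made up. A row lasts 1/10 s, in which the tool goes at most 50 mm and 8.59 degrees, less where a joint would pass 70% of its speed; a pose out of reach is approached as far as the arm can. A call with a gripper value outside its range is refused whole. The fingers move at their own pace and stop on an object; "grip_force" is the grip in N (left out, the last holds). Time passes only in rows, so rows that do not move let the fingers close. It gives the time, the measured TCP pose, the force and the opening at its end, in the units of the state.
- observe(): the state, without advancing time (a new reading comes with each control period).
- read_camera(name): name is "scene" or "top" or "wrist"; returns (picture, depth): 420x560x3 uint8, red, green, blue; 420x560 float32, m along the optical axis (not along the pixel's ray), 0 where there is no reading.
- camera_info(name): a dict with "fx", "fy", "cx", "cy" (pixels), "extrinsics" (4x4, takes a point from camera to world coordinates); the wrist camera has in their place "tool_from_camera" (4x4, takes a point from camera to tool coordinates, whose origin is the TCP and whose axes are the flange's). Camera axes: x right, y up, looking along -z (the intrinsics and any distortion apply to the point x, -y, -z); pixel columns grow to the right and rows downward; lengths in m; the calibration is good to about 2 mm. The wrist camera is an equidistant fisheye: a pixel r from the principal point sees the ray r / f radians off the axis. A picture is of the moment at which its call begins: read the wrist's pose just before it. camera_info takes no time and is no camera call.
- hand_in(): hands the job in, once; it reports no verdict.
The state is a dict: "time": time; "qpos": joint angles; "qvel": joint speeds; "joint_efforts": joint torques, N m; "tool_pos": TCP position; "tool_rot": TCP orientation; "contact_force": force on the tool from outside, world axes, zero at the start; "torque": the same for the moment, N m; "opening": finger opening in m.
Only numpy, scipy, OpenCV 4.12 (cv2) and the standard library are available. Lean on these libraries where they do the work, as an engineer would, in place of code of your own. Each camera call takes 0.05 s, during which the arm holds its last target. There are 200 camera calls.

TASK

Set the hold-down of the slicing guide to the white setting block lying beneath it: with the square T-key from the rack, turn the stop spindle clockwise (down) until its rubber foot just drags on the block, a light drag you can feel but never squeezing it hard. Then draw the block about 4 cm out of the guide towards its open end and leave it there, still lightly held under the foot for the chef to check, with the key standing back in a rack hole and everything else left where it was.

Things in the scene. Friction and masses are not known exactly. Their poses are not given: they have to be found in the camera images.
- guide: Slicing guide, fixed: light hardwood base 126 x 270 x 18 mm (x, y, z); origin under its centre, z up. Two walls 12 mm thick, tops 42 mm above the table, form a channel along the guide's y, 61 mm wide, centred on x = 0. The walls, cut by 3 mm knife slots, run from y = -125 to +12 mm; from there to y = +135 mm (the open end, +y) the base is bare.
- bridge (a point): Centre of the top of the steel bridge's crossbar, 96 mm above the table, at x = 0, y = -30 mm of the guide. The bridge stands astride the channel: 113 mm wide in x, 34 mm in y. The spindle stands upright in it here.
- spindle: Stop spindle, an upright steel screw in the bridge. Origin: centre of the top of its head, 32 mm square and 22 mm high, about 130 mm above the table. In the top is a socket 12 mm square, 18 mm deep; x and y lie square to its sides and turn with it. Coarse thread: a clockwise turn (from above) lowers it 15 mm. It turns with about 0.05 N m and stays where it is left.
- stem (a point): The lower end of the spindle, 71 mm below the top of its head. Under it hangs a round black rubber foot, 50 mm wide, turning with the spindle, on a spring of 6 N/mm (9 mm travel). At the start it clears the block by 0.5 to 6 mm: how deep the foot sits in the spindle differs each time and is not measured. Feel for it: it rubs on the block (friction near 1, radius 25 mm), adding turning moment.
- block_centre (a point): Setting block: smooth white plastic bar, 56 x 200 x 30 mm (its x, y, z), 0.22 to 0.45 kg, loose in the channel under the foot, its underside 18 and top 48 mm above the table, its y along the guide's. The point is its centre, half-way up. About 80 mm of it stick out beyond the walls towards +y, to be gripped across its 56 mm.
- block: The same setting block; origin at the centre of its underside. Lying free it slides with 1 to 3 N (0.6 friction); when the foot bears on it with F newtons the pull needed is about 1.6 F more. A light drag is F from 1.5 to 10 N, best about 5 N; more than 20 N would bruise foot and block.
- key_bar (a point): T-key of dark steel, 88 mm tall, 0.2 kg, upright in a rack hole. The point is the centre of its cross-bar: 72 mm along the key's x, 14 mm thick (y), 14 mm high; z up. Below it a 13 mm round shank; a 24 mm collar whose underside, 65 mm below the point, rests on the rack or on the spindle's head; a 10 mm square drive, square to the bar, 12 mm long; a 7 mm nose ending 81 mm below the point.
- key: The same T-key; origin at the lower end of its nose.
- rack: Rack, fixed: a brown wooden block 60 x 160 x 40 mm (x, y, z), origin under its centre, with two round holes 16 mm wide and 24 mm deep in its top at y = -50 and y = +50 mm. One holds the T-key, the other the rice tamper, either way round.
- rack_hole0 (a point): Centre of the mouth of the rack's hole at y = -50 mm, on its top.
- rack_hole1 (a point): Centre of the mouth of the rack's hole at y = +50 mm, on its top.
- tamper: Wooden rice tamper standing in the other rack hole, 30 mm thick, its top 66 mm above the rack; bystander. Origin at its lower end.
- cup0: Lidded clay cup, 94 mm wide, 73 mm tall, bystander; origin under its centre.
- cup1: Another such cup.
- cup2: Another such cup.
- jar: Amber glass jar with steel cap, 56 mm wide, 85 mm tall, bystander; origin under its centre.
- bowl: White bowl, 110 mm wide, 50 mm tall, bystander; origin under its centre.
- stone: Small dark sharpening stone, 100 x 40 x 22 mm, bystander; origin under its centre.
- knife: Long slicing knife, about 380 mm, lying flat along its x, up to 21 mm high, bystander; origin below the heel of the blade.

How it is judged:
By the outcome, as a careful person would: the job done as asked, in the order asked, and still so for the second after the job is handed in, with the robot touching nothing.
It also fails if it takes over 72 s, if anything falls off the work surface, if the arm or the gripper's body presses on something with over 40 N, if the wrist force passes 120 N, or if a joint passes its speed limit or range.

## Working session

There is one attempt and no reset: what is moved stays moved. The work goes in short steps, Python scripts to look and compute and a tool call to move; the robot and the scene stay as the last step left them, time stands still between calls to the robot, and variables do not carry over. Pictures are saved under pics/ and viewed, about 8 in all and at most 12, crops included, and the job is handed in when it is done.

Besides the shell and the picture viewer there is one more tool, called after "Emit:" by a JSON object that holds its "api" and its "payload", one argument or row to a line. jog_arm: Moves the arm, as the interface text tells. Its arguments: {"type":"object","properties":{"rows":{"type":"array","items":{"type":"number"}},"grip_force":{"type":"number"}},"required":["rows"]}

```bash
mkdir -p pics; ls
python3 - <<'E'
from cell import *
import numpy as np,cv2
s=observe();print(s)
for n in ("scene","top"):
    p,d=read_camera(n);cv2.imwrite(f"pics/{n}0.png",p[:,:,::-1]);np.save(f"{n}_d.npy",d)
    print(n,camera_info(n))
print(camera_info("wrist"))
E
```

```text
pics
{'time': 0.0, 'qpos': array([ 1.13199138e+00,  3.42731281e-01,  1.52505215e+00,  2.69079147e-05,
        1.27541415e+00, -1.45980484e-01]), 'qvel': array([ 0.00045212,  0.00126346,  0.00026264,  0.00099664, -0.00251401,
       -0.00122448]), 'joint_efforts': array([ 8.24990402e-04, -4.31253183e+01, -2.44219369e+01,  7.18711456e-02,
        5.60132798e-02, -1.25544102e-04]), 'tool_pos': array([0.15132254, 0.50227245, 0.22602828]), 'tool_rot': array([-3.14000854e+00, -2.58912433e-04,  2.84876014e+00]), 'contact_force': array([-0.00766975,  0.95202487, -0.29489258]), 'torque': array([ 0.04165456, -0.01094323,  0.00109923]), 'opening': 0.09149350797976812}
scene {'fx': 420.6138881611296, 'fy': 420.6138881611296, 'cx': 277.83834067836233, 'cy': 210.39769203918834, 'extrinsics': array([[ 0.23943973, -0.74569006,  0.62178369,  1.17073306],
       [ 0.97080165,  0.17425485, -0.16486179, -0.15130267],
       [ 0.01458698,  0.64310309,  0.76564067,  0.85193152],
       [ 0.        ,  0.        ,  0.        ,  1.        ]])}
top {'fx': 472.0723275726463, 'fy': 472.0723275726463, 'cx': 281.0480079845866, 'cy': 205.42193114418927, 'extrinsics': array([[-0.01657006,  0.99680852, -0.07809102,  0.46987653],
       [-0.99981496, -0.01728194, -0.00844897, -0.014996  ],
       [-0.00977157,  0.07793657,  0.99691043,  1.28872634],
       [ 0.        ,  0.        ,  0.        ,  1.        ]])}
{'fx': 325.19226210127806, 'fy': 325.19226210127806, 'cx': 278.51362921799023, 'cy': 207.94764822933885, 'tool_from_camera': array([[ 1.58078305e-04,  9.63770693e-01,  2.66732124e-01,
         7.22809707e-02],
       [ 9.99999886e-01, -3.18780653e-05, -4.77464580e-04,
        -5.25346704e-04],
       [-4.51663465e-04,  2.66732169e-01, -9.63770588e-01,
        -1.58369290e-01],
       [ 0.00000000e+00,  0.00000000e+00,  0.00000000e+00,
         1.00000000e+00]])}
```

View pics/top0.png

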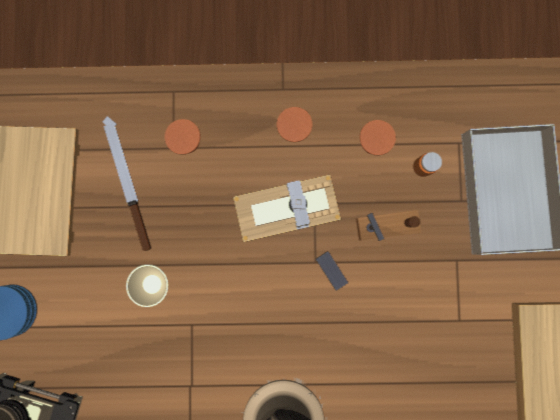

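View pics/scene0.png

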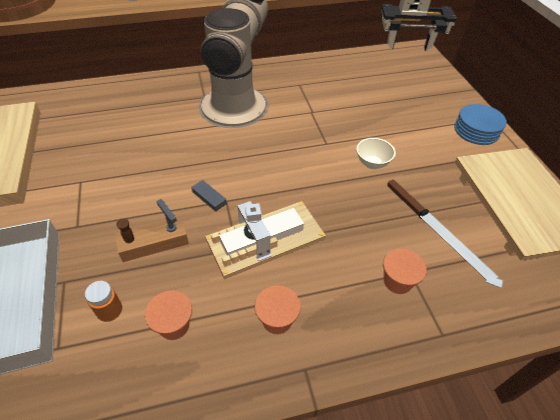

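Top view: the guide runs from (235,210) to (340,205) with its open end to the left (+y), the bridge at (298,203), the key at (375,227) and the tamper at (413,222). The scene view shows the same layout. Next I'll enlarge crops of both.

Run:
```python
import cv2
a=cv2.imread("pics/top0.png")[165:265,228:428];cv2.imwrite("pics/topc.png",cv2.resize(a,None,fx=4,fy=4,interpolation=cv2.INTER_CUBIC))
a=cv2.imread("pics/scene0.png")[180:280,110:335-25];a=cv2.imread("pics/scene0.png")[180:280,110:330];cv2.imwrite("pics/scenec.png",cv2.resize(a,None,fx=3.6,fy=3.6,interpolation=cv2.INTER_CUBIC))
```

```text
(no output)
```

View pics/topc.png

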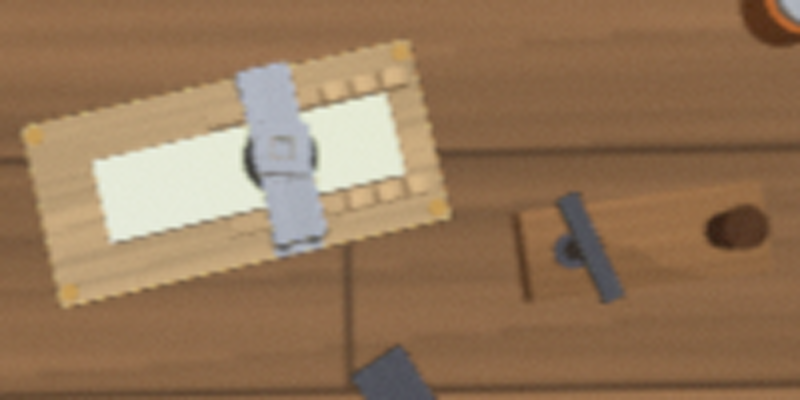

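View pics/scenec.png

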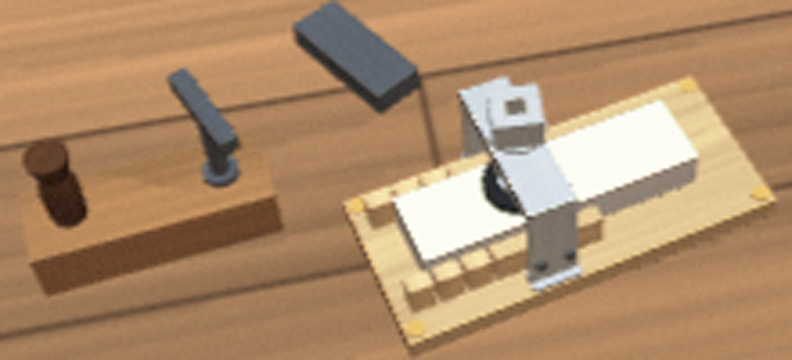

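Both crops are clear. Top crop: bar ends are at (570,197) and (612,299), the spindle socket at (281,149), and the guide corners at (25,128), (408,42), (448,215), (65,303). Scene crop: bar top at (204,108), socket at (515,105).

```bash
cat > h.py <<'E'
from cell import *
import numpy as np,cv2
from scipy.spatial.transform import Rotation as R
def ray(n,u,v,pose=None):
    c=camera_info(n); a=(u-c['cx']);b=(v-c['cy'])
    if n=='wrist':
        r=np.hypot(a,b);th=r/c['fx'];d=np.array([a/r*np.sin(th),-b/r*np.sin(th),-np.cos(th)])
        T=np.eye(4);T[:3,:3]=R.from_euler('xyz',pose[1]).as_matrix();T[:3,3]=pose[0];E=T@c['tool_from_camera']
    else:
        d=np.array([a/c['fx'],-b/c['fy'],-1]);E=c['extrinsics']
    d=E[:3,:3]@d; return E[:3,3],d/np.linalg.norm(d)
def plane(r,z): o,d=r; return o+d*(z-o[2])/d[2]
def tri(*rs):
    A=sum(np.eye(3)-np.outer(d,d) for o,d in rs);b=sum((np.eye(3)-np.outer(d,d))@o for o,d in rs)
    p=np.linalg.solve(A,b);return p.round(4),[round(float(np.linalg.norm((np.eye(3)-np.outer(d,d))@(p-o)))*1e3,1) for o,d in rs]
E
python3 - <<'E'
from h import *
T=lambda u,v:ray('top',228+(u+.5)/4-.5,165+(v+.5)/4-.5)
S=lambda u,v:ray('scene',110+(u+.5)/3.6-.5,180+(v+.5)/3.6-.5)
print('bar',tri(T(590,247),S(204,108)))
print('barends',tri(T(570,197),S(183,74)),tri(T(612,299),S(228,143)), 'z.127 ', [plane(T(*p),.12).round(4) for p in((570,197),(612,299))])
print('spindle',tri(T(281,149),S(515,105)))
g=[plane(T(*p),.018).round(4) for p in((25,128),(408,42),(448,215),(65,303))];print('guide',g,np.mean(g,0))
d=(g[0]+g[3]-g[1]-g[2]);print('gy yaw',np.degrees(np.arctan2(d[1],d[0])))
b=[plane(T(*p),.048).round(4) for p in((94,160),(388,95),(404,176),(110,242))];print('block',np.mean(b,0),b)
print('rack',[plane(T(*p),.04).round(4) for p in((518,213),(527,298))],'tamper top',plane(T(747,226),.106))
print('stone',[plane(T(*p),.022).round(3) for p in((355,378),(400,347))])
E
```

```text
bar (array([ 0.5058, -0.2398,  0.1076]), [0.9, 0.9])
barends (array([ 0.5334, -0.23  ,  0.1688]), [13.4, 13.4]) (array([ 0.4751, -0.2502,  0.0385]), [15.0, 15.0]) z.127  [array([ 0.5366, -0.2252,  0.12  ]), array([ 0.4733, -0.2491,  0.12  ])]
spindle (array([ 0.5683, -0.0483,  0.1311]), [1.6, 1.6])
guide [array([0.5955, 0.123 , 0.018 ]), array([ 0.6495, -0.1373,  0.018 ]), array([ 0.5317, -0.1613,  0.018 ]), array([0.477 , 0.0972, 0.018 ])] [ 0.563425 -0.0196    0.018   ]
gy yaw 101.83354454932169
block [ 0.56335 -0.02775  0.048  ] [array([0.5705, 0.0744, 0.048 ]), array([ 0.6102, -0.1203,  0.048 ]), array([ 0.5564, -0.1296,  0.048 ]), array([0.5163, 0.0645, 0.048 ])]
rack [array([ 0.5312, -0.205 ,  0.04  ]), array([ 0.4751, -0.2093,  0.04  ])] tamper top [ 0.51737756 -0.33756798  0.106     ]
stone [array([ 0.424, -0.096,  0.022]), array([ 0.444, -0.127,  0.022])]
```

Emit:
{"api": "jog_arm", "payload": {
  "rows": [91.8,-31,-22.5,0,0,91.8,-31,-22.5,0,0,91.8,-31,-22.5,0,0,91.8,-31,-22.5,0,0,91.8,-31,-22.5,0,0,91.8,-31,-22.5,0,0,91.8,-31,-22.5,0,0,91.8,-31,-22.5,0,0,91.8,-31,-22.5,0,0,91.8,-31,-22.5,0,0,91.8,-31,-22.5,0,0,91.8,-31,-22.5,0,0,91.8,-31,-22.5,0,0,91.8,-31,-22.5,0,0,91.8,-31,-22.5,0,0,91.8,-31,-22.5,0,0,91.8,-31,-22.5,0,0,91.8,-31,-22.5,0,0,91.8,0,0,0,0,91.8,0,0,0,0]
}}

```text
time: 2.1
tool_pos: [0.5686, -0.0466, 0.2257]
tool_rot: [3.141, -0.002, 2.847]
contact_force: [0.4, 0.3, 0.0]
opening: 0.0918
```

Run:
```python
from h import *
s=observe();np.save("w1p.npy",[s['tool_pos'],s['tool_rot']]);print(s['time'],s['tool_pos'],s['tool_rot'],s['qpos'],s['contact_force'],s['torque'])
p,d=read_camera("wrist");cv2.imwrite("pics/w1.png",p[:,:,::-1])
```

```text
2.1 [ 0.56859152 -0.04660269  0.2257451 ] [ 3.14140955e+00 -1.99729837e-03  2.84727528e+00] [-2.16290744e-01  4.27690030e-01  1.39510051e+00  3.49085375e-04
  1.32077908e+00 -1.49285622e+00] [0.4096467  0.3281585  0.04311561] [-0.0205614   0.01945545 -0.01416352]
```

View pics/w1.png

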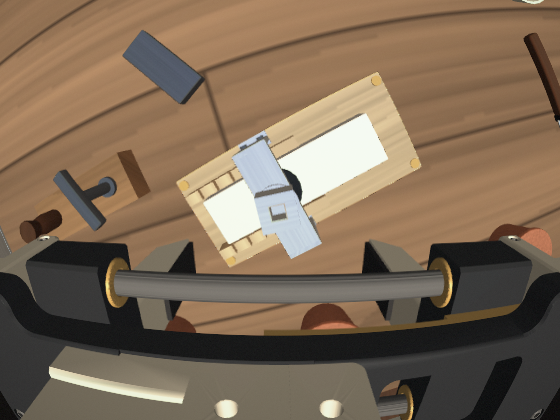

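The spindle socket is at (278,212) and the key's bar runs from about (62,172) to (97,228). Next I'll move over the key for a second wrist view.

Emit:
{"api": "jog_arm", "payload": {
  "rows": [91.8,0.6,-33.9,0,0,91.8,0.6,-33.9,0,0,91.8,0.6,-33.9,0,0,91.8,0.6,-33.9,0,0,91.8,0.6,-33.9,0,0,91.8,0.6,-33.9,0,0,91.8,0,0,0,-7.5,91.8,0,0,0,-7.5,91.8,0,0,0,-7.5,91.8,0,0,0,-7.5,91.8,0,0,0,-7.5,91.8,0,0,0,0,91.8,0,0,0,0]
}}

```text
time: 3.45
tool_pos: [0.5066, -0.2388, 0.2269]
tool_rot: [3.141, 0.0, -2.782]
contact_force: [-0.2, -0.0, -0.6]
opening: 0.0919
```

Run:
```python
from h import *
s=observe();np.save("w2p.npy",[s['tool_pos'],s['tool_rot']]);print(s['time'],s['tool_pos'],s['tool_rot'],s['qpos'],s['contact_force'],s['torque'])
p,d=read_camera("wrist");p=p[:,:,::-1];cv2.imwrite("pics/w2.png",p)
w=cv2.imread("pics/w1.png")
z=lambda im,x,y,k,s:cv2.resize(im[y:y+s,x:x+s],None,fx=k,fy=k,interpolation=cv2.INTER_CUBIC)
a=np.hstack([z(w,225,130,4,100),z(w,30,140,4,100)]);b=cv2.resize(p[60:250,50:430],(800,400)) 
cv2.imwrite("pics/w12.png",np.vstack([a,b])[:800])
cv2.imwrite("pics/a.png",a)
```

```text
3.45 [ 0.50663367 -0.2387942   0.22687612] [ 3.14135143e+00  9.71164387e-05 -2.78216436e+00] [-5.77413934e-01  4.06497903e-01  1.42533652e+00  2.28874127e-04
  1.30989506e+00 -2.50769762e+00] [-0.23466094 -0.01206181 -0.63302053] [ 0.03285237  0.03006032 -0.00779884]
```

View pics/w2.png

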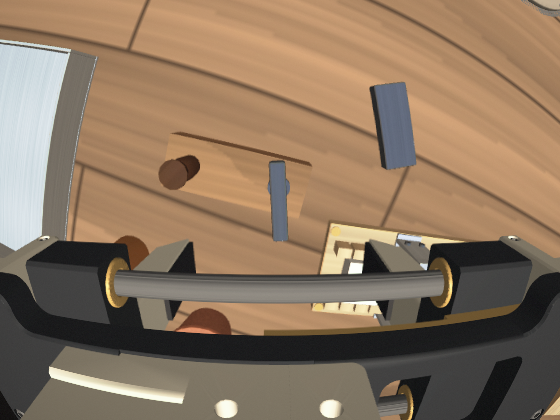

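View pics/a.png

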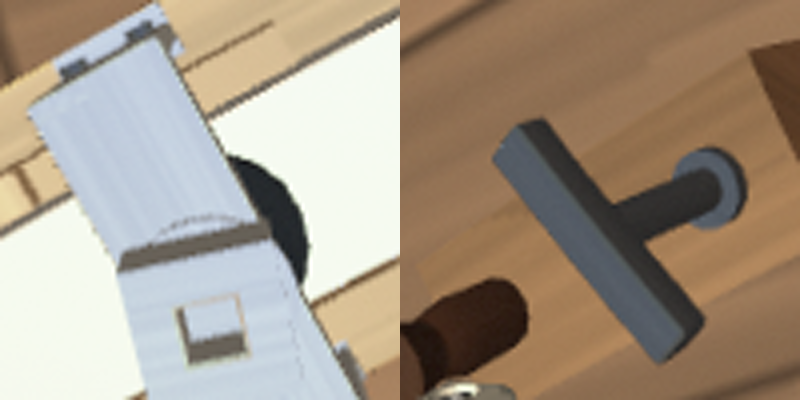

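W1 socket corners (full pixels): roughly (269,207), (284,203), (287,217), (272,221). W2 bar-top corners: (271,162), (285,160), (288,240), (274,241). Now I'll triangulate.

Run:
```python
from h import *
P1=np.load("w1p.npy");P2=np.load("w2p.npy")
W1=lambda u,v:ray('wrist',225+u/4-.375,130+v/4-.375,P1)
W1b=lambda u,v:ray('wrist',30+(u-400)/4-.375,140+v/4-.375,P1)
W2=lambda u,v:ray('wrist',u,v,P2)
T=lambda u,v:ray('top',228+(u+.5)/4-.5,165+(v+.5)/4-.5)
S=lambda u,v:ray('scene',110+(u+.5)/3.6-.5,180+(v+.5)/3.6-.5)
print('bar',tri(W1b(592,242),W2(279.5,201)),tri(W1b(592,242),W2(279.5,201),T(590,247),S(204,108)))
e=[plane(W2(*p),.112) for p in((278,161.2),(281,240.8),(279.5,201))];print(e);d=e[1]-e[0];print('bar yaw',np.degrees(np.arctan2(d[1],d[0])),np.linalg.norm(d))
e=[plane(W1b(*p),.112) for p in((506,140),(678,344),(592,242))];print(e);d=e[1]-e[0];print('bar yaw',np.degrees(np.arctan2(d[1],d[0])),np.linalg.norm(d))
print('spin',tri(W1(213,330),T(281,149),S(515,105)),tri(W1(213,330),T(281,149)),tri(W1(213,330),S(515,105)))
c=[plane(W1(*p),.130) for p in((178,310),(238,295),(248,350),(190,366))];print(np.mean(c,0))
for a,b in((0,1),(3,2),(0,3),(1,2)):
    d=c[b]-c[a];print(np.degrees(np.arctan2(d[1],d[0])),np.linalg.norm(d))
c=[plane(W1(*p),.130) for p in((120,268),(268,237))];d=c[1]-c[0];print('head edge',np.degrees(np.arctan2(d[1],d[0])),np.linalg.norm(d))
c=[plane(ray('wrist',*p,P1),.018) for p in ((183,184),(376,79),(414,162),(231,261))];print('guidecorner',np.round(c,4))
```

```text
bar (array([ 0.5052, -0.2387,  0.1075]), [0.6, 0.6]) (array([ 0.5054, -0.2394,  0.1071]), [0.4, 1.2, 0.6, 1.3])
[array([ 0.471461  , -0.25242299,  0.112     ]), array([ 0.53757802, -0.22471318,  0.112     ]), array([ 0.50348677, -0.23900681,  0.112     ])]
bar yaw 22.738682999941883 0.07168886622470731
[array([ 0.47308104, -0.25115536,  0.112     ]), array([ 0.53715951, -0.22179567,  0.112     ]), array([ 0.50572193, -0.23549629,  0.112     ])]
bar yaw 24.616470698060557 0.07048433312022669
spin (array([ 0.5687, -0.048 ,  0.1316]), [0.8, 1.3, 2.0]) (array([ 0.5682, -0.0468,  0.1356]), [0.2, 0.2]) (array([ 0.5689, -0.0486,  0.1318]), [1.4, 1.4])
[ 0.56976623 -0.04736476  0.13      ]
87.6325614431845 0.01254214582913465
89.25632290006597 0.012359976622068386
-5.608139064883793 0.01213950013611574
-6.6113198976735035 0.01180221327984059
head edge 85.2182544309806 0.030381249630407104
guidecorner [[ 0.5352 -0.1541  0.018 ]
 [ 0.4823  0.0957  0.018 ]
 [ 0.5884  0.1174  0.018 ]
 [ 0.6443 -0.1312  0.018 ]]
```

Emit:
{"api": "jog_arm", "payload": {
  "rows": [91.8,2,0.3,20,-2.4,91.8,0,0,30,0,91.8,0,0,30,0,91.8,0,0,30,0,91.8,0,0,21,0,91.8,0,0,10,0,40,0,0,0,0,20,0,0,0,0,20,0,0,0,0,20,0,0,0,0,20,0,0,0,0,20,0,0,0,0],
  "grip_force": 35
}}

```text
time: 4.7
tool_pos: [0.5049, -0.2403, 0.0861]
tool_rot: [-3.141, 0.001, -2.738]
contact_force: [0.1, -0.9, -0.4]
opening: 0.0485
```

Run:
```python
from h import *
s=observe();print(s['time'],s['tool_pos'],s['tool_rot'],s['contact_force'],s['torque'],s['opening'])
```

```text
4.7 [ 0.50491859 -0.24033899  0.08612234] [-3.14104444e+00  5.15872228e-04 -2.73808759e+00] [ 0.0520308  -0.94875613 -0.36647819] [ 0.04483158  0.0497917  -0.02107696] 0.04845864336864757
```

Emit:
{"api": "jog_arm", "payload": {
  "rows": [0,0,0,0,0,0,0,0,0,0,0,0,0,0,0,0,0,0,0,0,0,0,0,0,0,0,0,0,0,0,0,0,0,0,0,0,0,0,0,0],
  "grip_force": 35
}}

```text
time: 5.5
tool_pos: [0.5047, -0.2402, 0.0856]
tool_rot: [3.141, 0.0, -2.738]
contact_force: [0.2, -0.2, -0.3]
opening: 0.014
```

Run:
```python
from h import *
s=observe();print(s['time'],s['tool_pos'],s['tool_rot'],s['contact_force'],s['torque'],s['opening'])
```

```text
5.5 [ 0.50470627 -0.2402347   0.08564272] [ 3.14143259e+00  8.04886976e-06 -2.73801910e+00] [ 0.24809342 -0.19326366 -0.28878301] [ 0.04949128  0.06271459 -0.01685701] 0.01398762715047587
```

Emit:
{"api": "jog_arm", "payload": {
  "rows": [0,0,0,-10,0,0,0,0,-25,0,0,0,0,-35,0,0,0,0,-40,0,0,0,0,-20,0,0,-13,15,0,0,0,-27,30.3,0,0,0,-27,30.3,0,0,0,-27,30.3,0,0,0,-27,30.3,0,0,0,-13.8,15.5,0,0,0,0,0,0,7,0,0,0,0,7,0,0,0,0,7,0,0,0,0,7,0,0,0,0,0,0,0,0,0,0]
}}

```text
time: 7.2
tool_pos: [0.5691, -0.0478, 0.216]
tool_rot: [3.142, 0.0, 3.06]
contact_force: [-0.2, 0.1, -1.7]
opening: 0.0138
```

Run:
```python
from h import *
s=observe();np.save("w3p.npy",[s['tool_pos'],s['tool_rot']]);print(s['time'],s['tool_pos'],s['tool_rot'],s['qpos'],s['contact_force'],s['torque'],s['opening'])
p,d=read_camera("wrist");p=p[:,:,::-1];cv2.imwrite("pics/w3.png",p)
cv2.imwrite("pics/w3c.png",cv2.resize(p[130:280,180:380],(800,600),interpolation=cv2.INTER_CUBIC))
```

```text
7.2 [ 0.5690594  -0.04783098  0.21602292] [3.14156189e+00 1.44065623e-04 3.05970955e+00] [-2.18070938e-01  4.34758674e-01  1.41124513e+00  5.19961384e-05
  1.29545029e+00 -1.70699829e+00] [-0.17976493  0.0900132  -1.73928535] [0.00593693 0.0365422  0.0500416 ] 0.013774691541841064
```

View pics/w3c.png

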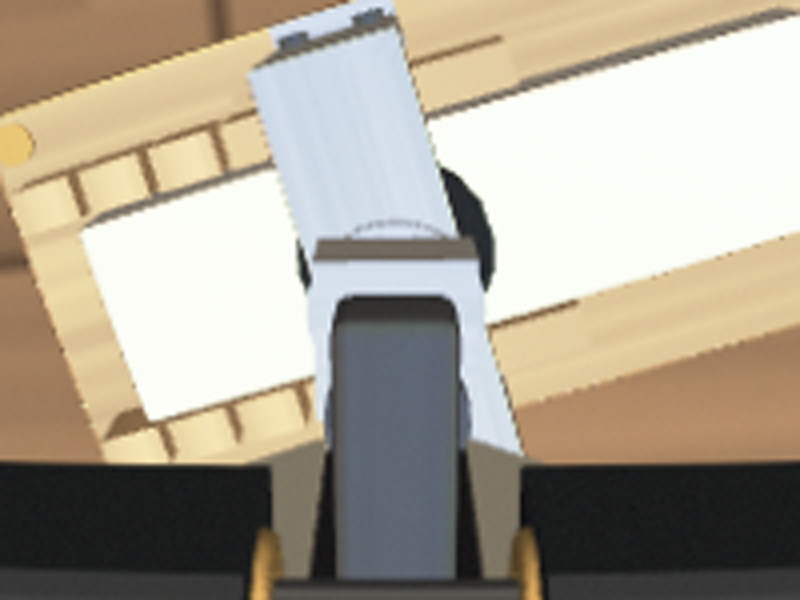

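Run:
```python
from h import *
P=np.load("w3p.npy")
f=lambda u,v,z:R.from_euler('xyz',P[1]).inv().apply(plane(ray('wrist',180+(u+.5)/4-.5,130+(v+.5)/4-.5,P),z)-P[0]).round(4)
zt=P[0][2]
print('bar end top',f(396,318,zt+.026), 'bottom edge', f(396,297,zt+.012))
for z in(.129,.131,.133):print('head edge mid',f(397,261,z),f(316,262,z),f(480,261,z), f(312,262,z),f(484,261,z))
```

```text
bar end top [ 0.0352 -0.0003 -0.026 ] bottom edge [ 0.0338 -0.0003 -0.012 ]
head edge mid [ 0.0149 -0.      0.087 ] [ 0.0148 -0.0157  0.087 ] [0.015  0.0161 0.087 ] [ 0.0148 -0.0165  0.087 ] [0.015  0.0169 0.087 ]
head edge mid [ 0.0154 -0.      0.085 ] [ 0.0152 -0.0156  0.085 ] [0.0154 0.016  0.085 ] [ 0.0152 -0.0164  0.085 ] [0.0154 0.0167 0.085 ]
head edge mid [ 0.0159 -0.      0.083 ] [ 0.0157 -0.0155  0.083 ] [0.0159 0.0158 0.083 ] [ 0.0157 -0.0162  0.083 ] [0.0159 0.0166 0.083 ]
```

Emit:
{"api": "jog_arm", "payload": {
  "rows": [0,0,0,12,0,0,0,0,6,0,0,0,0,4,0,0,0,0,4,0,0,0,0,4,0,0,0,0,0,0]
}}

```text
time: 7.85
tool_pos: [0.5689, -0.0477, 0.1851]
tool_rot: [3.141, -0.001, 3.057]
contact_force: [0.3, -0.4, -2.5]
opening: 0.0135
```

```bash
cat > o.py <<'E'
from h import *
s=observe();print(s['time'],s['tool_pos'].round(4),np.degrees(s['tool_rot']).round(2),'q',s['qpos'].round(3),'F',s['contact_force'].round(2),'M',s['torque'].round(3),s['opening'],s['joint_efforts'].round(3))
E
python3 o.py
```

```text
7.85 [ 0.5689 -0.0477  0.1851] [ 1.7999e+02 -6.0000e-02  1.7513e+02] q [-0.218  0.461  1.458  0.     1.224 -1.704] F [ 0.31 -0.35 -2.46] M [-0.     0.002 -0.02 ] 0.013464044554989474 [-1.1000e-02 -4.9684e+01 -2.4504e+01 -4.3000e-02 -4.4000e-02 -3.0000e-03]
```

Emit:
{"api": "jog_arm", "payload": {
  "rows": [0,0,0,2,0,0,0,0,2,0,0,0,0,2,0,0,0,0,0,0,0,0,0,0,0]
}}

```text
time: 8.35
tool_pos: [0.5692, -0.0478, 0.1797]
tool_rot: [3.142, 0.0, 3.057]
contact_force: [0.2, 0.6, -1.2]
opening: 0.0136
```

```bash
python3 o.py;python3 o.py
```

```text
8.35 [ 0.5692 -0.0478  0.1797] [1.8000e+02 1.0000e-02 1.7513e+02] q [-0.218  0.466  1.466  0.     1.21  -1.704] F [ 0.17  0.6  -1.17] M [ 0.019  0.038 -0.055] 0.013558377852401882 [ 0.0000e+00 -4.9630e+01 -2.4252e+01 -4.1000e-02  5.3000e-02  0.0000e+00]
8.35 [ 0.5692 -0.0478  0.1797] [1.8000e+02 1.0000e-02 1.7513e+02] q [-0.218  0.466  1.466  0.     1.21  -1.704] F [ 0.17  0.6  -1.17] M [ 0.019  0.038 -0.055] 0.013558377852401882 [ 0.0000e+00 -4.9630e+01 -2.4252e+01 -4.1000e-02  5.3000e-02  0.0000e+00]
```

Emit:
{"api": "jog_arm", "payload": {
  "rows": [0,0,0,0,5,0,0,0,0,5,0,0,0,0,5,0,0,0,0,5,0,0,0,0,0]
}}

```text
time: 8.85
tool_pos: [0.5687, -0.0477, 0.1795]
tool_rot: [-3.142, -0.001, 2.707]
contact_force: [-1.6, 0.2, -3.3]
opening: 0.0135
```

```bash
cat > m.py <<'E'
from h import *
import sys
F=[];M=[];n=int(sys.argv[1]) if len(sys.argv)>1 else 5
for i in range(n):
    s=observe();F.append(s['contact_force']);M.append(s['torque'])
    if i<n-1: read_camera('wrist')
print(round(s['time'],2),s['tool_pos'].round(4),'yaw',np.degrees(s['tool_rot'])[2].round(2),'q6',s['qpos'][5].round(3),'F',np.mean(F,0).round(2),'M',np.mean(M,0).round(3),'Mz',np.array(M)[:,2].round(3))
E
python3 m.py
```

```text
9.05 [ 0.5688 -0.0477  0.1795] yaw 155.22 q6 -1.356 F [-1.62  0.88 -3.1 ] M [0.134 0.345 0.023] Mz [ 0.022 -0.016 -0.012  0.05   0.07 ]
```

Emit:
{"api": "jog_arm", "payload": {
  "rows": [0,0,0,0.2,5,0,0,0,0.2,5,0,0,0,0,0]
}}

```text
time: 9.35
tool_pos: [0.5689, -0.0476, 0.1791]
tool_rot: [3.142, -0.001, 2.533]
contact_force: [-1.6, 1.9, -2.8]
opening: 0.0136
```

```bash
python3 m.py 7
```

```text
9.65 [ 0.569  -0.0477  0.1792] yaw 145.19 q6 -1.181 F [-2.04  1.53 -3.31] M [0.317 0.431 0.018] Mz [ 0.055  0.02   0.045  0.012  0.012 -0.012 -0.006]
```

Emit:
{"api": "jog_arm", "payload": {
  "rows": [0,0.6,0,0.2,5,0,0,0,0.2,5,0,0,0,0,0]
}}

```text
time: 9.95
tool_pos: [0.5688, -0.0474, 0.1788]
tool_rot: [3.141, 0.0, 2.358]
contact_force: [-0.5, 1.8, -4.6]
opening: 0.0137
```

```bash
python3 m.py 7
```

```text
10.25 [ 0.5687 -0.0474  0.1788] yaw 135.19 q6 -1.006 F [-0.54  1.53 -4.93] M [0.358 0.164 0.044] Mz [0.109 0.002 0.043 0.067 0.014 0.053 0.023]
```

Emit:
{"api": "jog_arm", "payload": {
  "rows": [0,0.3,0.3,0.4,5,0,0,0,0.4,5,0,0,0,0,0]
}}

```text
time: 10.55
tool_pos: [0.5688, -0.0471, 0.1783]
tool_rot: [3.141, 0.0, 2.184]
contact_force: [-0.4, 1.6, -3.6]
opening: 0.0136
```

```bash
python3 m.py 7
```

```text
10.85 [ 0.5688 -0.0471  0.1783] yaw 125.19 q6 -0.831 F [-0.47  1.19 -3.12] M [0.277 0.124 0.025] Mz [-0.011  0.035  0.039  0.075  0.05   0.018 -0.032]
```

Emit:
{"api": "jog_arm", "payload": {
  "rows": [0,0.2,0.1,0.2,5,0,0.2,0,0.2,5,0,0,0,0,0]
}}

```text
time: 11.15
tool_pos: [0.5688, -0.0468, 0.1779]
tool_rot: [3.141, 0.001, 2.009]
contact_force: [-0.2, 0.7, -3.2]
opening: 0.0138
```

```bash
python3 m.py 7
```

```text
11.45 [ 0.5687 -0.0467  0.1779] yaw 115.19 q6 -0.656 F [ 0.43  0.77 -2.45] M [ 0.127 -0.085  0.037] Mz [0.013 0.026 0.06  0.047 0.025 0.04  0.051]
```

Emit:
{"api": "jog_arm", "payload": {
  "rows": [0,0.2,0,0.2,5,0,0.1,0,0.2,5,0,0,0,0,0]
}}

```text
time: 11.75
tool_pos: [0.5688, -0.0465, 0.1775]
tool_rot: [3.141, 0.0, 1.835]
contact_force: [1.4, -0.1, -3.9]
opening: 0.0139
```

```bash
python3 m.py 7
```

```text
12.05 [ 0.5687 -0.0465  0.1774] yaw 105.19 q6 -0.481 F [ 1.73  0.05 -2.84] M [ 0.014 -0.375  0.019] Mz [0.021 0.016 0.016 0.037 0.037 0.006 0.004]
```

Emit:
{"api": "jog_arm", "payload": {
  "rows": [0,0,0.4,0.2,5,0,0,0.2,0.2,5,0,0,0,0,0]
}}

```text
time: 12.35
tool_pos: [0.5691, -0.0463, 0.177]
tool_rot: [3.141, 0.0, 1.66]
contact_force: [1.4, 0.4, -1.6]
opening: 0.0136
```

```bash
python3 m.py 7
```

```text
12.65 [ 0.569  -0.0463  0.177 ] yaw 95.19 q6 -0.306 F [ 1.73  0.03 -1.62] M [-0.079 -0.333  0.035] Mz [0.006 0.035 0.001 0.041 0.058 0.047 0.058]
```

Emit:
{"api": "jog_arm", "payload": {
  "rows": [0,0,0.3,0.2,5,0,0,0.2,0.2,5,0,0,0,0,0]
}}

```text
time: 12.95
tool_pos: [0.5695, -0.0462, 0.1766]
tool_rot: [3.142, -0.0, 1.486]
contact_force: [1.4, 0.5, -1.3]
opening: 0.0138
```

```bash
python3 m.py 7
```

```text
13.25 [ 0.5695 -0.0462  0.1766] yaw 85.19 q6 -0.131 F [ 1.31 -0.07 -0.8 ] M [-0.103 -0.176  0.04 ] Mz [0.014 0.026 0.073 0.107 0.01  0.029 0.024]
```

Emit:
{"api": "jog_arm", "payload": {
  "rows": [0,0,0.3,0.2,5,0,0,0.2,0.2,5,0,0,0,0,0]
}}

```text
time: 13.55
tool_pos: [0.5699, -0.0463, 0.1762]
tool_rot: [-3.141, -0.0, 1.311]
contact_force: [0.8, -0.2, -0.2]
opening: 0.0135
```

```bash
python3 m.py 7
```

```text
13.85 [ 0.5699 -0.0463  0.1762] yaw 75.19 q6 0.043 F [0.38 0.23 0.24] M [-0.065  0.022  0.055] Mz [0.1   0.097 0.019 0.018 0.048 0.058 0.047]
```

Emit:
{"api": "jog_arm", "payload": {
  "rows": [0,0,0.1,0.1,5,0,0,0,0.2,5,0,0,0,0,0]
}}

```text
time: 14.15
tool_pos: [0.5701, -0.0463, 0.1759]
tool_rot: [3.141, -0.0, 1.137]
contact_force: [0.1, -0.3, 1.5]
opening: 0.0137
```

```bash
python3 m.py 7
```

```text
14.45 [ 0.5701 -0.0463  0.1759] yaw 65.19 q6 0.218 F [ 0.13 -0.19  0.62] M [-0.08  -0.02   0.061] Mz [0.071 0.038 0.029 0.036 0.062 0.074 0.115]
```

Emit:
{"api": "jog_arm", "payload": {
  "rows": [0,0,0,0.1,5,0,0,0,0.2,5,0,0,0,0,0]
}}

```text
time: 14.75
tool_pos: [0.5702, -0.0463, 0.1755]
tool_rot: [3.141, -0.0, 0.962]
contact_force: [0.6, -0.7, 0.2]
opening: 0.0135
```

```bash
python3 m.py 7
```

```text
15.05 [ 0.5702 -0.0463  0.1756] yaw 55.19 q6 0.392 F [1.15 0.27 0.13] M [-0.13  -0.178  0.106] Mz [0.087 0.113 0.117 0.116 0.103 0.11  0.093]
```

Emit:
{"api": "jog_arm", "payload": {
  "rows": [0,0,0.1,0.1,3,0,0,0,0.1,3,0,0,0,0,0]
}}

```text
time: 15.35
tool_pos: [0.5703, -0.0464, 0.1754]
tool_rot: [3.141, -0.0, 0.858]
contact_force: [1.7, -0.7, -0.3]
opening: 0.0137
```

```bash
python3 m.py 9
```

```text
15.75 [ 0.5702 -0.0464  0.1753] yaw 49.15 q6 0.498 F [ 1.78 -0.55  0.38] M [-0.182 -0.295  0.156] Mz [0.181 0.163 0.128 0.134 0.192 0.151 0.153 0.14  0.16 ]
```

Emit:
{"api": "jog_arm", "payload": {
  "rows": [0,0,0.1,0.1,3,0,0,0,0,0]
}}

```text
time: 15.95
tool_pos: [0.5703, -0.0464, 0.1752]
tool_rot: [3.141, -0.0, 0.805]
contact_force: [2.1, 0.1, 0.9]
opening: 0.0141
```

```bash
python3 m.py 9
```

```text
16.35 [ 0.5703 -0.0464  0.1752] yaw 46.14 q6 0.55 F [ 1.95 -0.29  0.37] M [-0.203 -0.328  0.146] Mz [0.079 0.179 0.129 0.121 0.192 0.136 0.122 0.176 0.178]
```

Added drag moment is about 0.11 N·m, so F is roughly 4–5 N. I'll unload the key inside its slack and check.

Emit:
{"api": "jog_arm", "payload": {
  "rows": [0,0,0,0,-4,0,0,0,0,-4,0,0,0,0,0]
}}

```text
time: 16.65
tool_pos: [0.5701, -0.0463, 0.175]
tool_rot: [-3.141, -0.0, 0.945]
contact_force: [1.8, -0.0, -1.1]
opening: 0.0137
```

```bash
python3 m.py 5
```

```text
16.85 [ 0.5701 -0.0464  0.1751] yaw 54.05 q6 0.412 F [ 1.77  0.15 -0.61] M [-0.122 -0.311  0.005] Mz [-0.037  0.023 -0.02   0.036  0.022]
```

Emit:
{"api": "jog_arm", "payload": {
  "rows": [0,0.2,0.3,-2,0,0,0,0,-4,0,0,0,0,-6,0,0,0,0,-8,0,0,0,0,-12,0,0,0,0,-12,0,0,0,0,0,0]
}}

```text
time: 17.55
tool_pos: [0.5716, -0.0466, 0.2219]
tool_rot: [3.138, -0.002, 0.945]
contact_force: [1.0, -0.5, -2.5]
opening: 0.0138
```

```bash
python3 m.py 4
python3 - <<'E'
from h import *
s=observe();np.save("w4p.npy",[s['tool_pos'],s['tool_rot']])
p,d=read_camera("wrist");p=p[:,:,::-1];cv2.imwrite("pics/w4.png",p)
E
```

```text
17.7 [ 0.5704 -0.0464  0.2191] yaw 54.12 q6 0.411 F [ 0.26  0.07 -2.4 ] M [-0.078  0.095  0.011] Mz [ 0.005  0.036  0.008 -0.005]
```

View pics/w4.png

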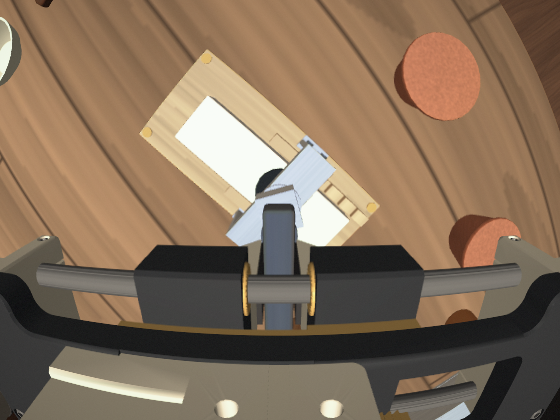

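Emit:
{"api": "jog_arm", "payload": {
  "rows": [0,-16.3,5,0,0,0,-32.6,10.1,0,0,0,-32.6,10.1,0,0,0,-32.6,10.1,0,0,0,-32.6,10.1,0,0,0,-32.6,10,0,0,0,-16.2,5,0,0,0,0,0,0,-7.5,0,0,0,0,-7.5,0,0,0,0,-7.5,0,0,0,0,-7.5,0,0,0,0,-7.5,0,0,0,0,-7.5,0,0,0,0,-7.5,0,0,0,0,-7.5,0,0,0,0,-7.5,0,0,0,0,-7.5,0,0,0,0,-7.5,0,0,0,0,-7.5,0,0,0,0,-7.5]
}}

```text
time: 19.75
tool_pos: [0.505, -0.2396, 0.2187]
tool_rot: [3.141, -0.001, 2.652]
contact_force: [0.5, -0.7, -2.1]
opening: 0.0134
```

Emit:
{"api": "jog_arm", "payload": {
  "rows": [0,0,0,0,-7.5,0,0,0,0,-7.5,0,0,0,0,-7.5,0,0,0,0,-7.5,0,0,0,0,-7.5,0,0,0,0,-7.5,0,0,0,0,-6.5,0,0,0,0,0,0,0,0,0,0,0,0,0,0,0]
}}

```text
time: 20.75
tool_pos: [0.505, -0.24, 0.219]
tool_rot: [3.141, -0.0, -2.74]
contact_force: [0.3, 0.1, -1.9]
opening: 0.0134
```

```bash
python3 m.py 4
```

```text
20.9 [ 0.505  -0.2402  0.2192] yaw -156.93 q6 -2.555 F [-0.16  0.09 -2.41] M [ 0.044  0.024 -0.026] Mz [-0.036 -0.001 -0.032 -0.034]
```

Emit:
{"api": "jog_arm", "payload": {
  "rows": [0,0.3,0,25,0,0,0,0,35,0,0,0,0,30,0,0,0,0,15,0,0,0,0,5,0,0,0,0,5,0,0,0,0,5,0,0,0,0,3,0,0,0,0,0,0,0,0,0,0,0]
}}

```text
time: 21.9
tool_pos: [0.5049, -0.2405, 0.0966]
tool_rot: [-3.141, 0.001, -2.738]
contact_force: [0.5, 1.2, -1.5]
opening: 0.0136
```

```bash
python3 m.py 4
```

```text
22.05 [ 0.5049 -0.2405  0.0966] yaw -156.88 q6 -2.556 F [-0.08  0.4  -1.88] M [0.057 0.042 0.031] Mz [-0.004  0.055  0.064  0.009]
```

Emit:
{"api": "jog_arm", "payload": {
  "rows": [0,0,0,3,0,0,0,0,3,0,0,0,0,3,0,0,0,0,0,0,0,0,0,0,0]
}}

```text
time: 22.55
tool_pos: [0.5046, -0.2404, 0.087]
tool_rot: [3.141, -0.0, -2.738]
contact_force: [1.2, -0.4, -1.7]
opening: 0.0139
```

```bash
python3 m.py 4
```

```text
22.7 [ 0.5048 -0.2404  0.0873] yaw -156.87 q6 -2.556 F [-0.14 -0.07 -1.85] M [0.067 0.006 0.014] Mz [ 0.03  -0.055  0.032  0.051]
```

Emit:
{"api": "jog_arm", "payload": {
  "rows": [0,0,0,1,0,0,0,0,0.5,0,0,0,0,0,0,20,0,0,0,0,30,0,0,0,0,50,0,0,0,0,50,0,0,0,0,50,0,0,0,0,50,0,0,0,0,50,0,0,0,0,50,0,0,-10,0,50,0,0,-25,0,80,0,0,-35,0,80,0,0,-35,0,80,0,0,-30,0,80,0,0,0,0]
}}

```text
time: 24.3
tool_pos: [0.5066, -0.2415, 0.2262]
tool_rot: [-3.134, 0.005, -2.738]
contact_force: [0.3, -0.3, 0.5]
opening: 0.0773
```

```bash
python3 m.py 4
python3 - <<'E'
from h import *
s=observe();np.save("w5p.npy",[s['tool_pos'],s['tool_rot']])
p,d=read_camera("wrist");p=p[:,:,::-1].copy();cv2.imwrite("pics/w5.png",p)
t,d=read_camera("top");t=t[:,:,::-1].copy();cv2.imwrite("pics/t5.png",t)
# right: top camera guide zoom
a=cv2.resize(p[40:300,130:420],(440,400),interpolation=cv2.INTER_CUBIC)
cv2.imwrite("pics/w5c.png",np.hstack([a,cv2.resize(t[165:265,232:322],(360,400),interpolation=cv2.INTER_CUBIC)]))
E
```

```text
24.45 [ 0.5043 -0.2401  0.2205] yaw -156.87 q6 -2.556 F [-0.28 -0.25 -0.21] M [0.024 0.039 0.008] Mz [ 0.034  0.012 -0.044  0.03 ]
```

View pics/w5c.png

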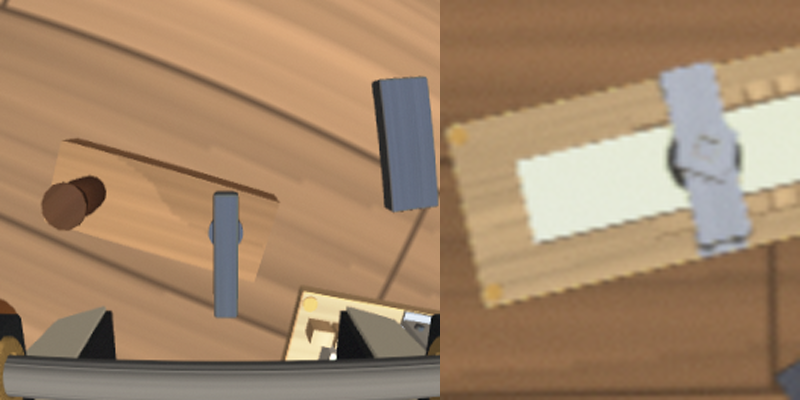

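Emit:
{"api": "jog_arm", "payload": {
  "rows": [91.8,-12.2,19.9,0,0,91.8,-20,32,0,0,91.8,-20,32,0,0,91.8,-20,32,0,0,91.8,-20,32,0,0,91.8,-20,32,0,0,91.8,-20,32,0,0,91.8,-20,30,0,0,91.8,0,0,0,8.5,91.8,0,0,0,8.5,91.8,0,0,0,8.5,91.8,0,0,0,8.5,91.8,0,0,0,8.5,91.8,0,0,0,8.5,91.8,0,0,0,8.5,91.8,0,0,0,8.5,91.8,0,0,0,8.5,91.8,0,0,0,8.5,91.8,0,0,0,8.5,91.8,0,0,0,7.6]
}}

```text
time: 26.55
tool_pos: [0.5491, 0.0419, 0.2194]
tool_rot: [-3.139, -0.001, 1.775]
contact_force: [-0.5, -0.7, -0.3]
opening: 0.0918
```

Emit:
{"api": "jog_arm", "payload": {
  "rows": [91.8,0,0,20,0,91.8,0,0,35,0,91.8,0,0,25,0,91.8,0,0,20,0,91.8,0,0,0,0]
}}

```text
time: 27.05
tool_pos: [0.5471, 0.042, 0.117]
tool_rot: [-3.134, -0.002, 1.781]
contact_force: [-0.6, 0.5, -0.1]
opening: 0.0919
```

```bash
python3 m.py 4
python3 - <<'E'
from h import *
s=observe();P=[s['tool_pos'],s['tool_rot']];np.save("w6p.npy",P)
p,d=read_camera("wrist");p=p[:,:,::-1].copy();cv2.imwrite("pics/w6.png",p)
E
```

```text
27.2 [0.55   0.0419 0.1212] yaw 102.02 q6 -0.273 F [0.17 0.19 0.15] M [-0.106  0.048  0.008] Mz [ 0.011  0.016 -0.004  0.007]
```

View pics/w6.png

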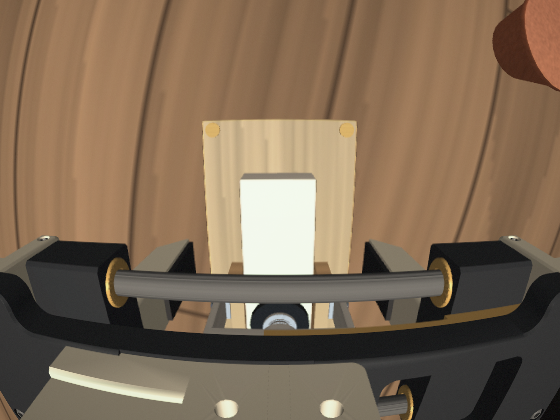

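Emit:
{"api": "jog_arm", "payload": {
  "rows": [91.8,0,0,25,0,91.8,0,0,30,0,91.8,0,0,23,0,91.8,0,0,12,0,91.8,0,0,6,0,91.8,0,0,2,0,91.8,0,0,0,0,91.8,0,0,0,0]
}}

```text
time: 28.05
tool_pos: [0.5504, 0.0419, 0.0237]
tool_rot: [3.14, 0.0, 1.781]
contact_force: [0.3, 0.4, -0.5]
opening: 0.0916
```

```bash
python3 m.py 4
python3 - <<'E'
from h import *
P=np.load("w6p.npy")
f=lambda u,v,z:(plane(ray('wrist',u,v,P),z)).round(4)
print('block end',f(241,180,.048),f(315.5,180,.048),'guide end',f(203,122,.018),f(356,121,.018))
E
```

```text
28.2 [0.5501 0.0419 0.0234] yaw 102.02 q6 -0.273 F [ 0.37  0.04 -0.37] M [-0.079  0.027  0.018] Mz [ 0.032  0.01  -0.007  0.036]
block end [0.5168 0.064  0.048 ] [0.5697 0.0753 0.048 ] guide end [0.4748 0.0988 0.018 ] [0.5957 0.1255 0.018 ]
```

Emit:
{"api": "jog_arm", "payload": {
  "rows": [50,0,0,0,0,50,0,0,0,0,50,0,0,0,0,50,0,0,0,0,50,0,0,0,0,50,0,0,0,0,50,0,0,0,0,50,0,0,0,0],
  "grip_force": 25
}}

```text
time: 29.0
tool_pos: [0.5496, 0.0419, 0.0227]
tool_rot: [-3.142, -0.0, 1.781]
contact_force: [-0.7, -0.2, 0.3]
opening: 0.056
```

```bash
python3 m.py 4;python3 o.py
```

```text
29.15 [0.5496 0.0419 0.0227] yaw 102.03 q6 -0.273 F [-0.3   0.17  0.04] M [-0.09   0.11   0.002] Mz [ 0.024 -0.014  0.005 -0.008]
29.15 [0.5496 0.0419 0.0227] [-180.     -0.    102.03] q [-0.063  0.63   1.685  0.     0.827 -0.273] F [-0.29  0.04  0.41] M [-0.075  0.166 -0.008] 0.05568160858185517 [-7.1000e-02 -5.0144e+01 -1.7504e+01  6.4000e-02 -5.5000e-02  2.6000e-02]
```

Gripped at 56 mm with no side load. I'll pull 10 mm in small steps first and read the drag.

Emit:
{"api": "jog_arm", "payload": {
  "rows": [50,2,0,0,0,50,2,0,0,0,50,2,0,0,0,50,2,0,0,0,50,2,0,0,0]
}}

```text
time: 29.65
tool_pos: [0.5484, 0.0494, 0.0227]
tool_rot: [3.141, 0.003, 1.781]
contact_force: [1.4, -11.6, -2.5]
opening: 0.0562
```

```bash
python3 m.py 5
```

```text
29.85 [0.5483 0.0496 0.0227] yaw 102.03 q6 -0.255 F [  1.71 -10.76  -2.25] M [-1.709 -0.033  0.067] Mz [0.049 0.044 0.029 0.105 0.107]
```

Pull is about 11.5 N, which puts the foot force near 5–6 N, close to ideal. I'll draw the rest.

Emit:
{"api": "jog_arm", "payload": {
  "rows": [50,2,0,0,0,50,2,0,0,0,50,2,0,0,0,50,2,0,0,0,50,2,0,0,0,50,2,0,0,0,50,2,0,0,0,50,2,0,0,0,50,2,0,0,0,50,2,0,0,0,50,2,0,0,0,50,2,0,0,0,50,2,0,0,0,50,2,0,0,0,50,2,0,0,0,50,1.5,0,0,0]
}}

```text
time: 31.45
tool_pos: [0.5418, 0.0802, 0.0227]
tool_rot: [3.141, 0.003, 1.781]
contact_force: [1.4, -11.9, -2.8]
opening: 0.056
```

```bash
python3 m.py 5
```

```text
31.65 [0.5417 0.0804 0.0227] yaw 102.04 q6 -0.199 F [  2.28 -10.97  -2.09] M [-1.719 -0.073  0.065] Mz [0.068 0.08  0.068 0.02  0.091]
```

Emit:
{"api": "jog_arm", "payload": {
  "rows": [50,-1,0,0,0,50,-0.8,0,0,0,50,0,0,0,0,70,0,0,0,0,85,0,0,0,0,85,0,0,0,0,85,0,0,0,0,85,0,0,0,0,85,0,0,0,0,85,0,0,0,0,85,0,0,-5,0,85,0,0,-20,0,85,0,0,-35,0,85,0,0,-40,0,85,0,0,-40,0,85,0,0,-40,0,85,0,0,0,0,85,0,0,0,0]
}}

```text
time: 33.45
tool_pos: [0.5416, 0.0807, 0.2038]
tool_rot: [3.139, 0.0, 1.781]
contact_force: [-0.2, 0.2, -0.1]
opening: 0.0851
```

```bash
python3 m.py 3
python3 - <<'E'
from h import *
s=observe();P=[s['tool_pos'],s['tool_rot']];np.save("w7p.npy",P)
p,d=read_camera("scene");p=p[:,:,::-1].copy();cv2.imwrite("pics/s7.png",p)
w,d=read_camera("wrist");w=w[:,:,::-1].copy();cv2.imwrite("pics/w7.png",w)
cv2.imwrite("pics/f7.png",np.hstack([cv2.resize(p[170:290,100:340],(480,240)),cv2.resize(w[80:280,160:420],(312,240))]))
E
```

```text
33.55 [0.5406 0.0807 0.2017] yaw 102.02 q6 -0.202 F [-0.1  -0.04  0.19] M [-0.075  0.01   0.018] Mz [ 0.002 -0.002  0.055]
```

View pics/f7.png

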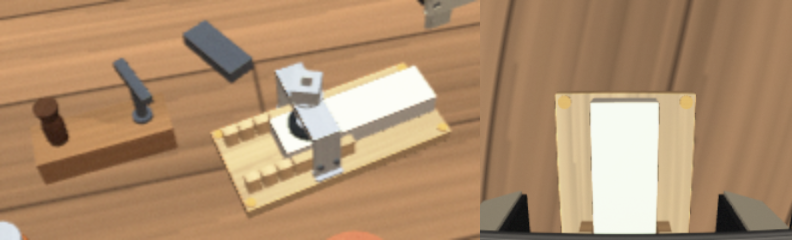

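Run:
```python
from h import *
P=np.load("w7p.npy")
f=lambda u,v,z:plane(ray('wrist',160+(u-480)/1.2,80+v/1.2,P),z)
e=(f(591,101,.048)+f(658,101,.048))/2;print(e, np.linalg.norm(e[:2]-np.array([.54325,.06965])))
hand_in()
```

```text
[0.53535516 0.1095348  0.048     ] 0.04065865367683303
the job is handed in; nothing more can be done
```

The hold-down is set and the job is handed in after about 34 s of robot time.

- **Setting:** I turned the spindle down with the T-key until the turning moment rose from about 0.04 to about 0.15 N·m. The later pull of about 11.5 N puts the foot force at roughly 5–6 N, inside the light-drag range.
- **Key:** it is back upright in its original rack hole. I felt no contact while inserting it, and the pictures show it standing.
- **Block:** it was drawn straight out by about 40 mm. The arm moved 39 mm and the last picture measured 41 mm. It is still under the foot.
- **Last checks:** the arm is clear and the force on the tool is about zero. In the last pictures the tamper and stone look unmoved. I did not check the cups, jar, bowl or knife again; the arm never came near them.
- **Disagreements:** while turning, there were sideways forces of up to about 2.5 N, because the key was gripped about 1 mm off centre. I corrected for that as I went. My last 3° of turning showed no clear further rise in the moment, within sensor noise.

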